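Hold a box-lid hinge leaf in line for pinning

TASK

Take the dark wooden lid rail with the brass hinge knuckle out of its light wooden rack and bring it upright, knuckle down, between the two knuckles of the brass leaf fixed on the jig's jamb block. Push it down against the sprung red plunger until its knuckle is fully home in the steel V saddle and the three knuckle holes line up for the pin, hold it steady like that for a couple of seconds, and finish still gripping it and pressing it home: do not let go, the plunger would lift it again. Leave the copper bowl, the blue clock and the stand of hinge pins where they are.

Things in the scene. Friction and masses are not known exactly. Their poses are not given: they have to be found in the camera images.
- leaf: the loose lid rail, about 130 g: a dark wooden board 12 mm thick (its x), 80 mm long (its y), 50 mm high (its z), standing upright in the rack, with a brass knuckle below it. The knuckle is a tube 16 mm in diameter and 24 mm long along y with an 8 mm hole; its axis lies 13 mm below the board's lower edge. 71 mm high in all, the same either way round. Origin: underside of the knuckle
- leaf_mid (a point): centre of the loose rail's wooden board (where to grip it, across the 12 mm thickness): 38 mm above the knuckle's axis, 25 mm below the board's top edge; x across the thickness, y along the board, z up
- leaf_knuckle (a point): centre of the loose rail's brass knuckle, on its hole's axis; y along the hole, z up through the board
- jig_axis (a point): the point on the jig's hinge axis half-way between its two fixed brass knuckles, 55 mm above the bench, where the loose knuckle's centre belongs; y along the hinge axis, z up, x towards the jamb block. The fixed knuckles (16 mm in diameter, 8 mm holes, 26 mm long) leave a gap of 28 mm, 14 mm either side of this point along y
- jig: the fixed jig. Under its axis a V saddle of 90 degrees, open to about 11 mm either side in x, centres the loose knuckle and stops it on the axis. Nothing is higher than the fixed knuckles' tops, 63 mm above the bench. The dark jamb block, 80 by 100 mm with a brass leaf on top (53 mm above the bench), reaches from 16 to 96 mm in x. Origin: on the bench, straight below point jig_axis; same axes
- plunger (a joint): the red sprung plunger's travel down, m: 0 at rest, 0.008 when the loose knuckle is home in the saddle; it pushes back with 4 N at rest, rising to 7 N at home, and springs up when let go. It is fixed to the jig between the halves of the saddle
- plunger_top (a point): middle of the red plunger's flat top, 14 by 10 mm; at rest level with the hinge axis, so that the loose knuckle meets it 8 mm above home
- rack: the light wooden rack, fixed: base 70 by 100 by 8 mm; two end blocks, 50 mm in x and 20 mm in y, centred 36 mm either side in y, each with a slot 15 mm wide along y whose floor, 36 mm up, carries an end of the board and whose cheeks rise to 52 mm above the bench. The middle 52 mm between the end blocks is open down to the base, for the fingers. Origin: centre of the underside; y along the slot
- copper_bowl: copper bowl, 76 mm across, 36 mm high; leave alone. Origin: underside
- clock: blue bench clock, 34 by 68 mm, 66 mm high; leave alone. Origin: underside
- pin_stand: light wooden block 45 by 60 by 25 mm with three brass hinge pins upright in it, 56 mm high in all; leave alone. Origin: underside
Things that resemble listed ones, but are neither listed nor needed, are in the scene too. There is more than one size of the leaf; the one meant has the size given above.

How it is judged:
By the outcome, as a careful person would: the job done as asked, in the order asked, and still so for the second after the job is handed in, while the arm keeps its last pose, push and grip.
It also fails if it takes over 43 s, if anything falls off the work surface, if the arm or the gripper's body presses on something with over 40 N, if the wrist force passes 120 N, or if a joint passes its speed limit or range.

ROBOT

A 6-joint arm with a two-finger parallel gripper is mounted at the origin on the work surface. World frame = base frame: x ahead of the robot, y to its left, z up, the work surface at z = 0. Lengths are in mm, angles in rad, forces in N, time in s.
With the tool pointing down it reaches from about 275 to 750 mm from the base axis. Payload 10.2 kg.
Tool frame: the origin (TCP) lies at the very end of the fingers, on their centre line; the grasp point (between the pads) lies 19 mm behind it; z points along the fingers, x is the direction in which the jaws open and shut, and the axes are right-handed (so a half turn about z gives the same grasp; the last joint's range is limited). The gripper opens to 85 mm and grips with 20 to 120 N. Pads are 22 mm wide; open, the fingers measure 114 mm over their backs; the gripper's body (76 mm by 85 mm) begins 54 mm behind the grasp point. The pads swing forward as they close: fully open they stand 13 mm farther back than shut.
Start: joints at [-1.336, 0.313, 1.498, -0, 1.331, -0.223], TCP at [232.026, -470.951, 231.294] pointing down, gripper open.
Joint ranges: [-2.94, 2.94], [-0.97, 2.17], [0.19, 2.56], [-1.23, 4.37], [0.02, 3.11], [-2.88, 2.88]. Speed limits (rad/s): [2.39, 2.39, 3.01, 3.14, 3.14, 3.14].

INTERFACE

Orientations are given as a 3x3 rotation matrix whose columns are the frame's x, y, z axes.
In Python, from rig import manip, get_image, camera_params, hand_in gives the robot as it stands. The module is installed in compiled form; this text tells all that it offers.
- The arm moves only by the tool send_rows, never from a script. Its argument "deltas" is one flat list of numbers, 5 for each row, row after row: the finger opening in m, from 0 to 0.0854, then the shift along the tool's x, y, z in m, then the turn about the tool's z in degrees. A call has exactly 5 rows; each row is the pose to reach, as a shift and turn from the pose measured when the call began, along the tool's axes at that moment; what a row does not reach only later rows make up. A row lasts 1/12 s, in which the tool goes at most 41.7 mm and 7.16 degrees, less where a joint would pass 70% of its speed; a pose out of reach is approached as far as the arm can. A call with a gripper value outside its range is refused whole. The fingers move at their own pace and stop on an object; "newtons" is the grip in N (left out, the last holds). Time passes only in rows, so rows that repeat a pose let the fingers close, or fill a call up. It gives the time, the measured TCP pose, the force and the opening at its end, in the units of the state.
- manip.get_state(): the state, without advancing time (a new reading comes with each control period).
- get_image(name): name is "side" or "top" or "wrist"; returns the picture (400x640x3 uint8, red, green, blue); there is no depth.
- camera_params(name): a dict with "K" (3x3 intrinsics, pixels), "k1" (the pictures are not rectified: a ray, as slopes to the right and down, at radius r is drawn at 1 + k1 r^2 times it, then the intrinsics apply), "camera_from_world" (4x4, takes a point from world to camera coordinates); the wrist camera has in their place "mount" (4x4, takes a point from camera to tool coordinates, whose origin is the TCP and whose axes are the tool frame's). Camera axes: x right, y down, z forward; pixel columns grow to the right and rows downward; lengths in mm; the calibration is good to about 2 mm. A picture is of the moment at which its call begins: read the wrist's pose just before it. camera_params takes no time and is no camera call.
- hand_in(): hands the job in, once; it reports no verdict.
The state is a dict: "t": time; "q": joint angles; "joint_vel": joint speeds; "tau": joint torques, N m; "position": TCP position; "ee_rot": TCP orientation; "contact_force": force on the tool from outside, world axes, zero at the start; "ft_torque": the same for the moment, N m; "opening": finger opening in mm.
Only numpy, scipy, OpenCV 4.12 (cv2) and the standard library are available. Lean on these libraries where they do the work, as an engineer would, in place of code of your own. Each camera call takes 0.05 s, during which the arm holds its last target.

## Working session

There is one attempt and no reset: what is moved stays moved. The work goes in short steps, Python scripts to look and compute and a tool call to move; the robot and the scene stay as the last step left them, time stands still between calls to the robot, and variables do not carry over. Pictures are saved under pics/ and viewed, and the job is handed in when it is done.

Besides the shell and the picture viewer there is one more tool, called after "Emit:" by a JSON object that holds its "fn" and its "kwargs", one argument or row to a line. send_rows: Moves the arm, as the interface text tells. Its arguments: {"type":"object","properties":{"deltas":{"type":"array"},"newtons":{"type":"number"}},"required":["deltas"]}

```bash
mkdir -p pics
python3 - <<'E'
from rig import manip,get_image,camera_params
import cv2,numpy as np
np.set_printoptions(suppress=True,precision=4)
s=manip.get_state();print(s)
for n in("side","top","wrist"):
    im=get_image(n);cv2.imwrite(f"pics/{n}0.png",im[:,:,::-1]);print(n,camera_params(n))
E
```

```text
{'t': 0.0, 'q': array([-1.3364,  0.3135,  1.4984,  0.    ,  1.331 , -0.2234]), 'joint_vel': array([ 0.0001, -0.0008,  0.0008,  0.0009,  0.0001, -0.0024]), 'tau': array([ -0.0002, -41.2264, -25.9741,  -0.0002,   0.0042,  -0.    ]), 'position': array([ 231.9641, -470.6912,  230.7323]), 'ee_rot': array([[ 0.4419, -0.897 , -0.0003],
       [-0.897 , -0.4419,  0.0013],
       [-0.0013, -0.0003, -1.    ]]), 'contact_force': array([ 0.1901, -0.6259, -0.0231]), 'ft_torque': array([-0.0281,  0.015 , -0.0252]), 'opening': 85.37993655532834}
side {'K': array([[368.774 ,   0.    , 318.0246],
       [  0.    , 368.774 , 194.8648],
       [  0.    ,   0.    ,   1.    ]]), 'k1': 0.002436427631608564, 'camera_from_world': array([[   0.9957,   -0.0929,   -0.0061, -581.8544],
       [  -0.0677,   -0.678 ,   -0.7319,   81.6158],
       [   0.0638,    0.7291,   -0.6814,  809.1975],
       [   0.    ,    0.    ,    0.    ,    1.    ]])}
top {'K': array([[364.1771,   0.    , 321.8799],
       [  0.    , 364.1771, 199.5304],
       [  0.    ,   0.    ,   1.    ]]), 'k1': -0.028105534202895483, 'camera_from_world': array([[  0.0192,  -0.9996,  -0.0189,   2.0302],
       [ -0.9874,  -0.016 ,  -0.1572, 589.4375],
       [  0.1569,   0.0216,  -0.9874, 703.07  ],
       [  0.    ,   0.    ,   0.    ,   1.    ]])}
wrist {'K': array([[294.6324,   0.    , 319.6134],
       [  0.    , 294.6324, 199.8009],
       [  0.    ,   0.    ,   1.    ]]), 'k1': -0.041112884553736566, 'mount': array([[   1.    ,   -0.0003,   -0.0002,   -0.1995],
       [   0.0003,    0.9485,    0.3168,  -82.9734],
       [   0.0001,   -0.3168,    0.9485, -142.4657],
       [   0.    ,    0.    ,    0.    ,    1.    ]])}
```

View pics/side0.png

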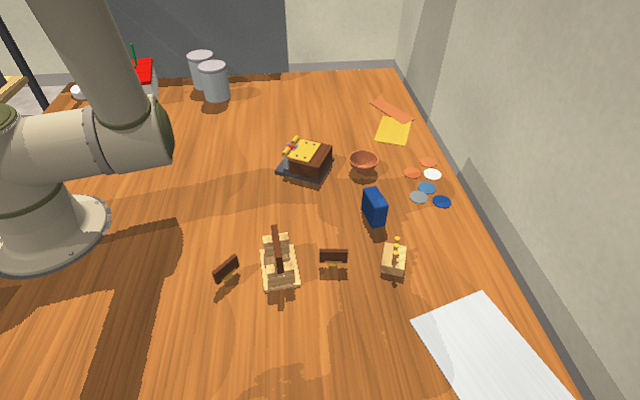

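View pics/top0.png

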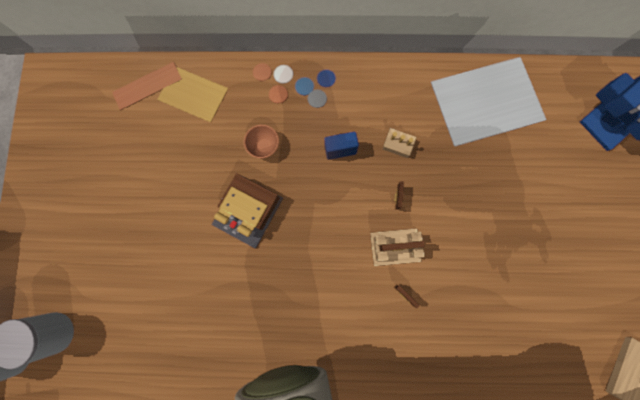

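View pics/wrist0.png

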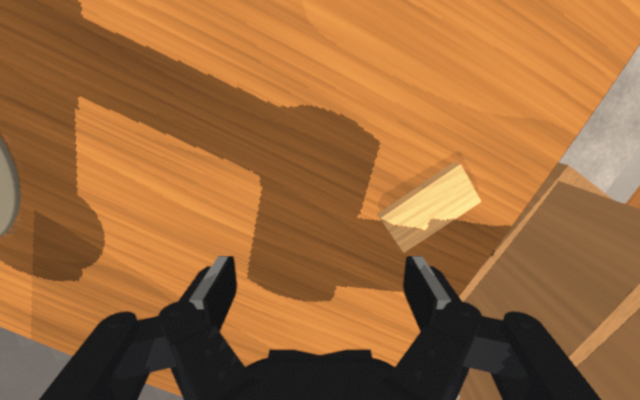

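The pictures show three dark rails: in the rack (top 402,246; side 278,250), and two loose ones (top 400,196 and 408,295). The one in the rack fits the description; I'll confirm with enlarged crops.

```bash
cat > h.py <<'E'
import cv2,numpy as np
from rig import camera_params
np.set_printoptions(suppress=True,precision=3)
def ray(n,uv,state=None):
    p=camera_params(n);K=p["K"];d=np.array([(uv[0]-K[0,2])/K[0,0],(uv[1]-K[1,2])/K[1,1]])
    s=d.copy()
    for _ in range(20): s=d/(1+p["k1"]*(s@s))
    v=np.array([s[0],s[1],1.])
    if n=="wrist":
        M=p["mount"];R=state["ee_rot"]
        o=R@M[:3,3]+state["position"];w=R@M[:3,:3]@v
    else:
        T=p["camera_from_world"];w=T[:3,:3].T@v;o=-T[:3,:3].T@T[:3,3]
    return o,w
def onz(n,uv,z,state=None):
    o,w=ray(n,uv,state);return o+w*(z-o[2])/w[2]
def proj(n,P,state=None):
    p=camera_params(n)
    P=np.asarray(P,float)
    if n=="wrist":
        M=p["mount"];t=state["ee_rot"].T@(P-state["position"]);c=M[:3,:3].T@(t-M[:3,3])
    else:
        T=p["camera_from_world"];c=T[:3,:3]@P+T[:3,3]
    s=c[:2]/c[2];s=s*(1+p["k1"]*(s@s));return p["K"][:2,:2]@s+p["K"][:2,2]
def tri(uv1,uv2):
    o1,w1=ray("side",uv1);o2,w2=ray("top",uv2)
    A=np.c_[w1,-w2];t=np.linalg.lstsq(A,o2-o1,rcond=None)[0]
    a=o1+t[0]*w1;b=o2+t[1]*w2;return (a+b)/2,np.linalg.norm(a-b)
E
python3 - <<'E'
import cv2,numpy as np
from h import *
t=cv2.imread("pics/top0.png");s=cv2.imread("pics/side0.png")
def crop(im,x,y,w,h,k,n): cv2.imwrite(n,cv2.resize(im[y:y+h,x:x+w],None,fx=k,fy=k,interpolation=cv2.INTER_CUBIC))
crop(t,360,175,80,60*2,6.66/1.34,"pics/t_rack.png")
crop(t,205,170,90,80,7,"pics/t_jig.png")
crop(s,200,215,160,85,5,"pics/s_rack.png")
crop(s,265,125,80,70,8,"pics/s_jig.png")
print(onz("top",(398,247),52),onz("top",(238,220),55))
E
```

```text
[ 494.909 -141.585   52.   ] [543.173 181.697  55.   ]
```

View pics/t_rack.png

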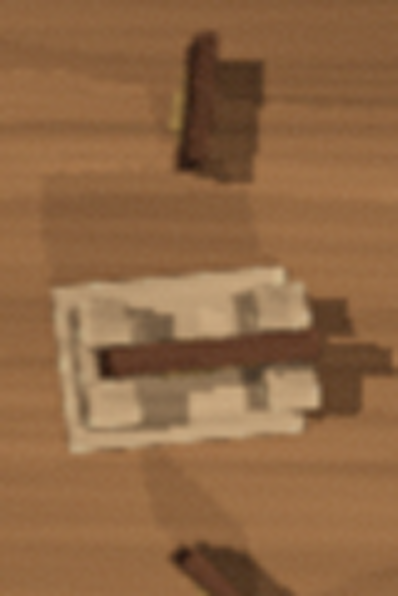

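View pics/t_jig.png

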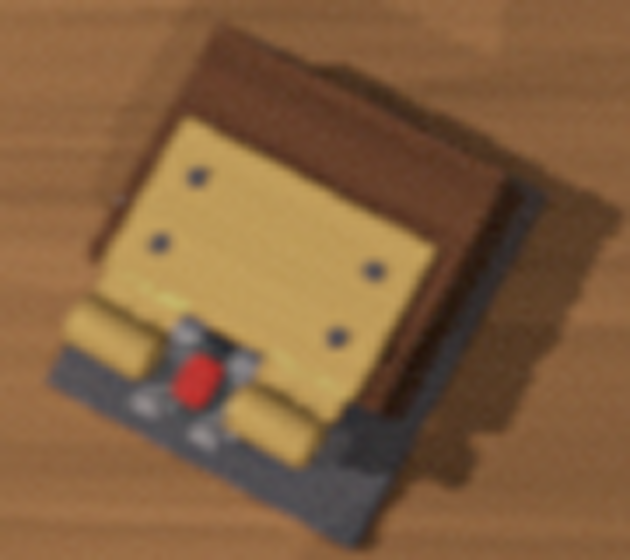

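View pics/s_rack.png

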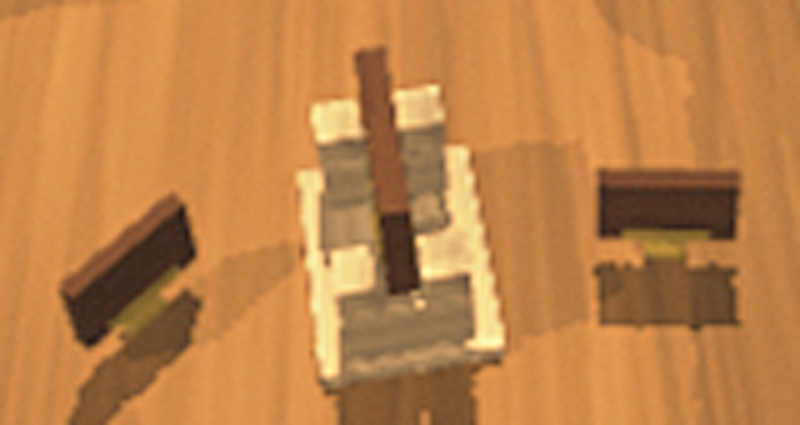

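View pics/s_jig.png

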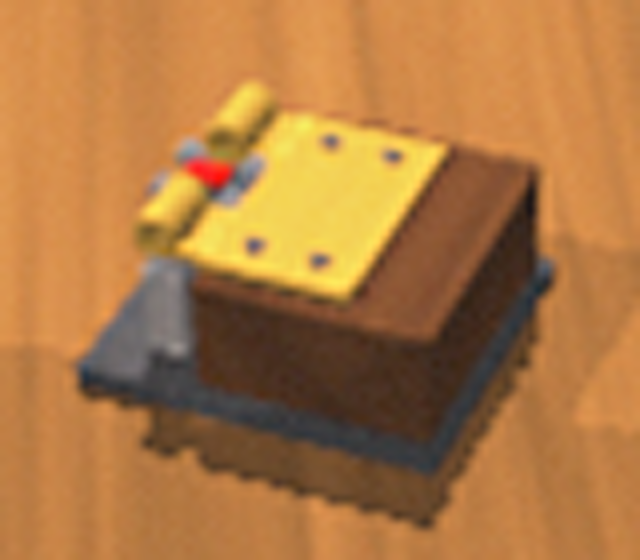

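Run:
```python
from h import *
for n in("top","side"): print(n,ray(n,(320,200))[0])
a=onz("top",(380.5,247.6),86);b=onz("top",(424.8,244.8),86);print(a,b,np.linalg.norm(a-b),(a+b)/2,np.degrees(np.arctan2(*(a-b)[[1,0]])))
# side: top edge ends (371,50)/5,(397,212)/5
a=onz("side",(200+371/5,215+48/5),86);b=onz("side",(200+396/5,215+212/5),86);print(a,b,np.linalg.norm(a-b),(a+b)/2,np.degrees(np.arctan2(*(a-b)[[1,0]])))
a=onz("top",(221.4,217.9),56);b=onz("top",(243.9,230.7),56);print(a,b,np.linalg.norm(a-b),(a+b)/2,np.degrees(np.arctan2(*(a-b)[[1,0]])))
print(onz("top",(233.3,224.3),55))
a=onz("side",(265+242/8,125+117/8),57);b=onz("side",(265+170/8,125+210/8),57);print(a,b,np.linalg.norm(a-b),(a+b)/2)
print(onz("side",(265+210/8,125+173/8),55))
```

```text
top [471.715  -3.781 786.905]
side [ 533.192 -588.714  607.567]
[ 492.125 -101.905   86.   ] [ 498.861 -186.297   86.   ] 84.66056727798444 [ 495.493 -144.101   86.   ] 94.56384286529412
[ 490.933 -105.351   86.   ] [ 499.202 -184.382   86.   ] 79.46275411758901 [ 495.067 -144.866   86.   ] 95.97335213622127
[546.741 215.662  56.   ] [521.649 168.275  56.   ] 53.619764419524934 [534.195 191.968  56.   ] 62.09849912822759
[534.26  190.813  55.   ]
[545.242 217.233  57.   ] [520.289 168.451  57.   ] 54.79334444175757 [532.766 192.842  57.   ]
[533.589 189.852  55.   ]
```

Only the rail in the rack has the right place and size (80 mm, both views agree). I'm moving above it for a close wrist view.

```bash
cat > go.py <<'E'
import sys
from h import *
from rig import manip
def go(x,y,z,head):
    s=manip.get_state();R=s["ee_rot"]
    d=R.T@(np.array([x,y,z])-s["position"])
    h=np.degrees(np.arctan2(R[1,0],R[0,0]))
    print("t",round(s["t"],2),"pos",s["position"],"head",round(h,2),"F",s["contact_force"],"open",round(s["opening"],1),"tilt",R[:,2])
    print("delta mm",d,"turn",round(-(head-h),2))
if __name__=="__main__": go(*map(float,sys.argv[1:5]))
E
python3 go.py 495 -145 180 5.5; python3 -c "
from h import *
print(onz('top',(400,196),30),onz('top',(408,295),30))"
```

```text
t 0.15 pos [ 231.978 -470.781  230.874] head -63.77 F [-0.52  -0.287  0.197] open 85.2 tilt [-0.     0.001 -1.   ]
delta mm [-175.941 -379.913   51.119] turn -69.27
[ 602.124 -151.282   30.   ] [ 399.65  -164.785   30.   ]
```

Emit:
{"fn": "send_rows", "kwargs": {
  "deltas": [0.06, -0.014, -0.03, 0.004, -6, 0.06, -0.03, -0.066, 0.008, -12, 0.06, -0.046, -0.102, 0.012, -18, 0.06, -0.062, -0.138, 0.016, -24, 0.06, -0.078, -0.174, 0.02, -30]
}}

```text
t: 0.57
position: [354.3, -322.2, 210.7]
ee_rot: [[0.834, -0.552, -0.0], [-0.552, -0.834, 0.001], [-0.001, -0.001, -1.0]]
contact_force: [1.1, -0.1, -0.6]
opening: 60.1
```

```bash
python3 go.py 495 -145 180 5.5
```

```text
t 0.57 pos [ 354.326 -322.21   210.73 ] head -33.5 F [ 1.139 -0.059 -0.567] open 60.1 tilt [-0.     0.001 -1.   ]
delta mm [  19.514 -225.392   30.895] turn -39.0
```

Emit:
{"fn": "send_rows", "kwargs": {
  "deltas": [0.06, 0.003, -0.038, 0.005, -7, 0.06, 0.006, -0.076, 0.01, -14, 0.06, 0.01, -0.115, 0.016, -21, 0.06, 0.013, -0.154, 0.021, -28, 0.06, 0.017, -0.193, 0.027, -35]
}}

```text
t: 0.98
position: [475.8, -168.8, 183.6]
ee_rot: [[0.999, 0.032, -0.0], [0.032, -0.999, 0.001], [-0.0, -0.001, -1.0]]
contact_force: [-0.1, -1.0, 0.4]
opening: 60.1
```

```bash
python3 go.py 495 -145 180 5.5
```

```text
t 0.98 pos [ 475.841 -168.793  183.649] head 1.84 F [-0.063 -0.98   0.418] open 60.1 tilt [-0.     0.001 -1.   ]
delta mm [ 19.915 -23.161   3.67 ] turn -3.66
```

Emit:
{"fn": "send_rows", "kwargs": {
  "deltas": [0.06, 0.01, -0.012, 0.002, -2, 0.06, 0.02, -0.023, 0.004, -3.7, 0.06, 0.02, -0.023, 0.004, -3.7, 0.06, 0.02, -0.023, 0.004, -3.7, 0.06, 0.02, -0.023, 0.004, -3.7]
}}

```text
t: 1.4
position: [494.7, -145.7, 179.7]
ee_rot: [[0.995, 0.095, -0.001], [0.095, -0.995, 0.001], [-0.0, -0.001, -1.0]]
contact_force: [-0.5, 0.2, -0.2]
opening: 59.7
```

Run:
```python
from h import *
from rig import manip,get_image
import pickle
s=manip.get_state();im=get_image("wrist");cv2.imwrite("pics/w1.png",im[:,:,::-1]);pickle.dump(s,open("s1.pkl","wb"))
print(s["position"],s["ee_rot"])
```

```text
[ 494.708 -145.709  179.652] [[ 0.995  0.095 -0.001]
 [ 0.095 -0.995  0.001]
 [-0.    -0.001 -1.   ]]
```

View pics/w1.png

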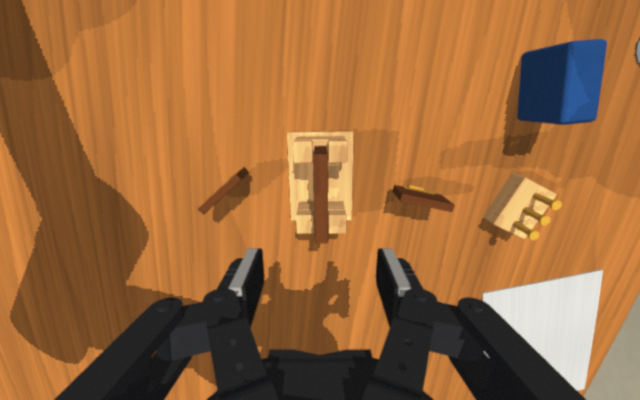

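Run:
```python
from h import *
im=cv2.imread("pics/w1.png")
cv2.imwrite("pics/w1c.png",cv2.resize(im[125:250,270:370],None,fx=4.8,fy=4.8,interpolation=cv2.INTER_CUBIC))
import pickle
s=pickle.load(open("s1.pkl","rb"))
hsv=cv2.cvtColor(im,cv2.COLOR_BGR2HSV)
for r in list(range(140,250,6)):
    m=(hsv[r,280:360,2]<125)
    i=np.where(m)[0]+280
    print(r,i.min() if len(i) else None,i.max() if len(i) else None,len(i),hsv[r,320])
```

```text
140 None None 0 [ 18 128 234]
146 319 325 7 [ 14 149 120]
152 313 327 15 [ 11 168  76]
158 313 327 15 [ 11 175 121]
164 314 326 13 [ 11 174 120]
170 314 327 14 [ 11 173 121]
176 314 328 15 [ 11 173 121]
182 314 326 13 [ 11 174 119]
188 314 326 13 [ 11 172 120]
194 314 326 13 [ 11 170 123]
200 314 326 13 [ 11 178 122]
206 310 326 17 [ 11 175 121]
212 312 327 16 [ 12 178 122]
218 314 327 14 [ 11 174 123]
224 314 327 14 [ 11 174 123]
230 314 327 14 [ 11 176 123]
236 296 335 35 [ 12 177 124]
242 310 318 9 [ 12 174 129]
248 310 312 3 [ 14 176 190]
```

View pics/w1c.png

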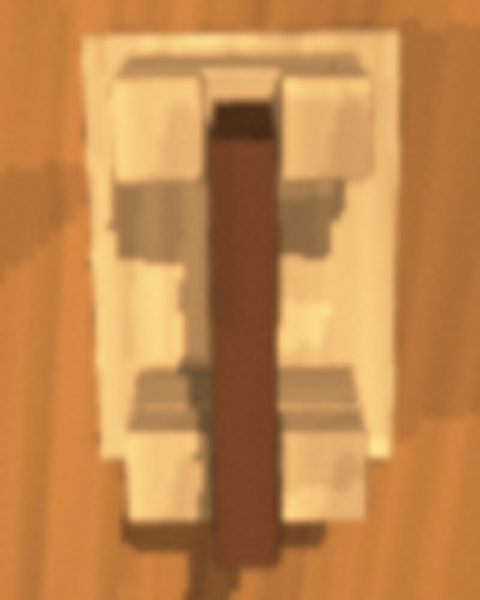

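The crop shows the 12 mm board in the rack's slot, with its top edge from about (320.6,154) to (321.5,242.7) and its end face visible above.

```bash
python3 - <<'E'
from h import *
import pickle
s=pickle.load(open("s1.pkl","rb"))
a=onz("wrist",(320.6,153.8),86,s);b=onz("wrist",(321.5,242.7),86,s)
print(a,b,np.linalg.norm(a-b),(a+b)/2,np.degrees(np.arctan2(*(a-b)[[1,0]])))
E
python3 go.py 495 -145.5 42 5.3
```

```text
[ 492.731 -103.29    86.   ] [ 501.134 -181.986   86.   ] 79.14258305216693 [ 496.932 -142.638   86.   ] 96.09472264870281
t 1.45 pos [ 494.662 -145.927  179.78 ] head 5.45 F [-0.907 -0.318 -0.678] open 59.9 tilt [-0.     0.001 -1.   ]
delta mm [  0.409  -0.263 137.78 ] turn 0.15
```

Emit:
{"fn": "send_rows", "kwargs": {
  "deltas": [0.06, 0.0015, -0.002, 0.03, -0.5, 0.06, 0.0015, -0.002, 0.065, -0.5, 0.06, 0.0015, -0.002, 0.1, -0.5, 0.06, 0.0015, -0.002, 0.125, -0.5, 0.06, 0.0015, -0.002, 0.138, -0.5]
}}

```text
t: 1.87
position: [494.1, -143.9, 38.9]
ee_rot: [[0.995, 0.102, -0.004], [0.102, -0.995, 0.003], [-0.004, -0.003, -1.0]]
contact_force: [0.3, 0.4, -0.6]
opening: 60.3
```

```bash
python3 go.py 496 -143.8 42 6
python3 - <<'E'
from h import *
from rig import manip,get_image
im=get_image("side");cv2.imwrite("pics/s2.png",cv2.resize(im[180:310,190:350,::-1],None,fx=4,fy=4))
im=get_image("wrist");cv2.imwrite("pics/w2.png",im[:,:,::-1])
E
```

```text
t 1.87 pos [ 494.088 -143.877   38.907] head 5.83 F [ 0.253  0.385 -0.629] open 60.3 tilt [-0.004  0.003 -1.   ]
delta mm [ 1.898  0.108 -3.101] turn -0.17
```

View pics/s2.png

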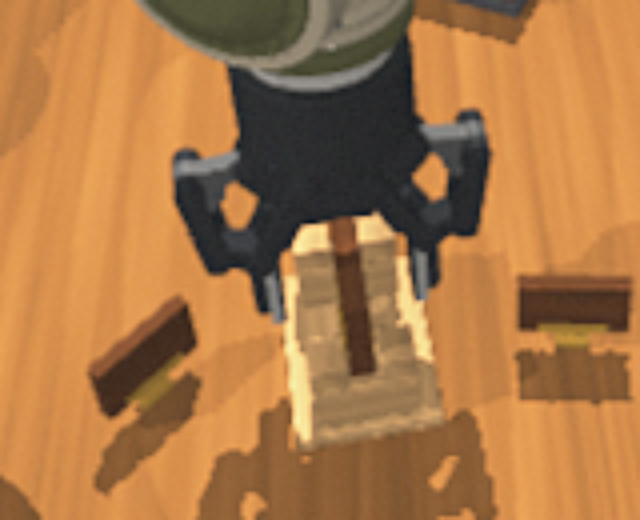

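View pics/w2.png

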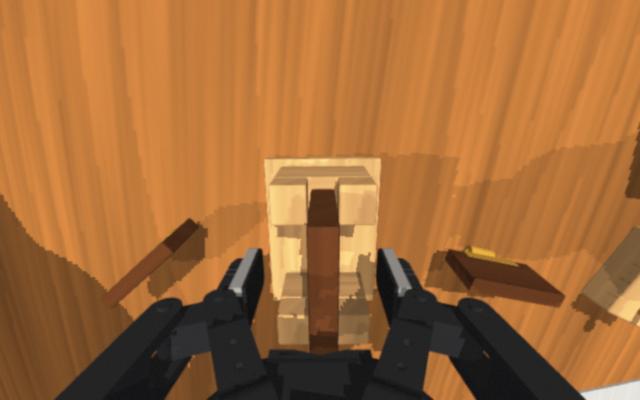

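The fingers straddle the rail mid-length (board at col 322, jaws centred near 320). Now I'll centre and close.

Emit:
{"fn": "send_rows", "kwargs": {
  "deltas": [0.06, 0.0017, 0, -0.003, 0, 0.04, 0.0017, 0, -0.003, 0, 0.02, 0.0017, 0, -0.003, 0, 0.0, 0.0017, 0, -0.003, 0, 0.0, 0.0017, 0, -0.003, 0],
  "newtons": 70
}}

```text
t: 2.38
position: [496.3, -143.9, 43.6]
ee_rot: [[0.995, 0.102, -0.003], [0.102, -0.995, 0.002], [-0.003, -0.003, -1.0]]
contact_force: [-2.8, 0.7, 0.2]
opening: 12.1
```

Emit:
{"fn": "send_rows", "kwargs": {
  "deltas": [0.0, 0, 0, 0, 0, 0.0, 0, 0, 0, 0, 0.0, 0, 0, 0, 0, 0.0, 0, 0, 0, 0, 0.0, 0, 0, 0, 0]
}}

```text
t: 2.8
position: [496.3, -143.8, 43.7]
ee_rot: [[0.995, 0.102, -0.003], [0.102, -0.995, 0.002], [-0.003, -0.003, -1.0]]
contact_force: [-0.6, 0.2, 1.2]
opening: 11.4
```

```bash
python3 go.py 496 -143.8 120 6
```

```text
t 2.8 pos [ 496.314 -143.847   43.651] head 5.85 F [-0.606  0.157  1.151] open 11.4 tilt [-0.003  0.002 -1.   ]
delta mm [ -0.534  -0.29  -76.347] turn -0.15
```

Emit:
{"fn": "send_rows", "kwargs": {
  "deltas": [0.0, 0, 0, -0.01, 0, 0.0, 0, 0, -0.035, 0, 0.0, 0, 0, -0.07, 0, 0.0, 0, 0, -0.1, 0, 0.0, 0, 0, -0.115, 0]
}}

```text
t: 3.22
position: [497.7, -144.6, 163.0]
ee_rot: [[0.995, 0.102, 0.001], [0.102, -0.995, -0.0], [0.001, 0.0, -1.0]]
contact_force: [-0.2, -0.8, -0.8]
opening: 11.3
```

```bash
python3 go.py 534 191.5 160 -27.5;  python3 - <<'E'
from h import *
from rig import manip,get_image
import pickle
s=manip.get_state();im=get_image("wrist");cv2.imwrite("pics/w3.png",im[:,:,::-1]);pickle.dump(s,open("s3.pkl","wb"))
im=get_image("side");cv2.imwrite("pics/s3.png",im[:,:,::-1])
E
```

```text
t 3.22 pos [ 497.665 -144.625  163.021] head 5.86 F [-0.172 -0.754 -0.849] open 11.3 tilt [ 0.001 -0.    -1.   ]
delta mm [  70.435 -330.665    3.014] turn 33.36
```

View pics/s3.png

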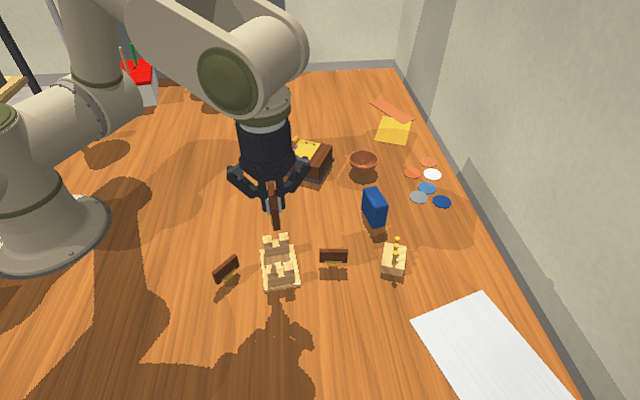

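View pics/w3.png

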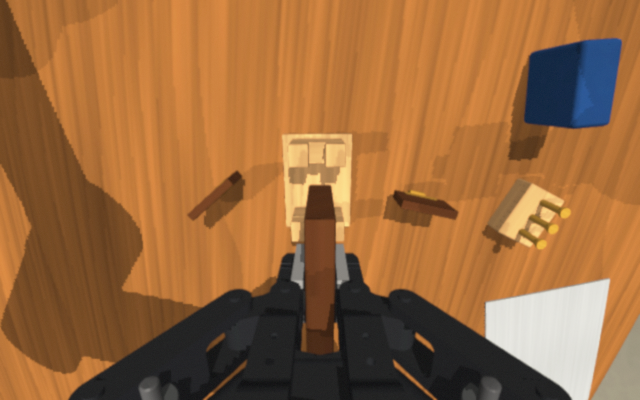

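Run:
```python
from h import *
im=cv2.imread("pics/w3.png")
cv2.imwrite("pics/w3c.png",cv2.resize(im[175:365,280:360],None,fx=5,fy=3,interpolation=cv2.INTER_CUBIC))
g=im[:,:,2].astype(int)
print(g[180:222,320].tolist())
for r in(190,205,230,260,300):print(r,g[r,300:341].tolist())
```

```text
[216, 216, 235, 241, 217, 145, 92, 77, 76, 74, 75, 76, 77, 74, 77, 78, 80, 76, 76, 77, 76, 76, 77, 78, 78, 78, 78, 78, 79, 76, 76, 76, 77, 75, 74, 73, 75, 72, 72, 91, 110, 119]
190 [246, 244, 244, 248, 251, 251, 251, 243, 177, 100, 76, 77, 74, 73, 72, 73, 74, 74, 75, 73, 75, 73, 74, 75, 76, 76, 75, 77, 75, 77, 87, 157, 237, 249, 250, 251, 251, 251, 251, 251, 251]
205 [244, 243, 244, 244, 241, 231, 160, 93, 78, 76, 75, 77, 76, 78, 77, 77, 78, 77, 78, 77, 78, 78, 79, 79, 80, 80, 79, 80, 80, 79, 78, 78, 80, 134, 217, 232, 233, 236, 238, 240, 241]
230 [179, 161, 150, 138, 112, 106, 113, 115, 114, 114, 113, 113, 113, 113, 113, 115, 116, 117, 119, 120, 121, 122, 122, 121, 122, 122, 120, 119, 120, 121, 118, 119, 119, 116, 107, 142, 218, 229, 228, 229, 231]
260 [104, 88, 88, 84, 82, 97, 110, 113, 113, 114, 113, 113, 112, 113, 114, 114, 114, 116, 117, 120, 120, 122, 122, 123, 122, 121, 120, 120, 120, 120, 120, 119, 118, 111, 99, 103, 127, 134, 137, 138, 137]
300 [27, 24, 28, 39, 45, 57, 81, 97, 103, 106, 105, 106, 106, 109, 109, 108, 108, 109, 107, 107, 109, 107, 108, 107, 109, 107, 107, 108, 108, 106, 106, 105, 103, 91, 60, 34, 22, 23, 18, 23, 29]
```

View pics/w3c.png

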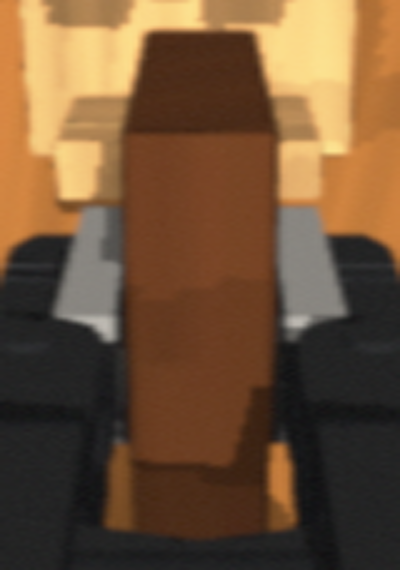

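Run:
```python
from h import *
I={"ee_rot":np.eye(3),"position":np.zeros(3)}
for c,l,r,row in(("top",304.8,334.6,219),("bot",308.3,331.2,185.3)):
  for z in (-46,-42.3,-38) if c=="top" else (4,7.7,11):
    a=onz("wrist",(l,row),z,I);b=onz("wrist",(r,row),z,I);print(c,z,(a+b)/2,(b-a)[0])
```

```text
top -46 [  1.439 -42.771 -46.   ] 10.516538313613406
top -42.3 [  1.438 -41.263 -42.3  ] 10.919913689825776
top -38 [  1.437 -39.511 -38.   ] 11.388701289207717
bot 4 [  1.452 -41.119   4.   ] 11.808322508898582
bot 7.7 [  1.451 -40.084   7.7  ] 12.10662653630802
bot 11 [  1.451 -39.161  11.   ] 12.372681479673197
```

Run:
```python
from h import *
I={"ee_rot":np.eye(3),"position":np.zeros(3)}
print(camera_params("wrist"));print(ray("wrist",(319.7,219),I))
```

```text
{'K': array([[294.632,   0.   , 319.613],
       [  0.   , 294.632, 199.801],
       [  0.   ,   0.   ,   1.   ]]), 'k1': -0.041112884553736566, 'mount': array([[   1.   ,   -0.   ,   -0.001,    1.474],
       [   0.   ,    0.949,    0.316,  -82.088],
       [   0.001,   -0.316,    0.949, -142.464],
       [   0.   ,    0.   ,    0.   ,    1.   ]])}
(array([   1.474,  -82.088, -142.464]), array([-0.   ,  0.378,  0.928]))
```

The mount changed by 1.7 mm between calls; I'll check how that varies.

```bash
for i in 1 2 3; do python3 - <<'E'
from h import *
for _ in range(2):
  print(camera_params("wrist")["mount"][:3,3],camera_params("top")["camera_from_world"][:3,3],camera_params("side")["camera_from_world"][:3,3])
E
done
```

```text
[   1.474  -82.088 -142.464] [  2.03  589.437 703.07 ] [-581.854   81.616  809.197]
[   1.474  -82.088 -142.464] [  2.03  589.437 703.07 ] [-581.854   81.616  809.197]
[   1.474  -82.088 -142.464] [  2.03  589.437 703.07 ] [-581.854   81.616  809.197]
[   1.474  -82.088 -142.464] [  2.03  589.437 703.07 ] [-581.854   81.616  809.197]
[   1.474  -82.088 -142.464] [  2.03  589.437 703.07 ] [-581.854   81.616  809.197]
[   1.474  -82.088 -142.464] [  2.03  589.437 703.07 ] [-581.854   81.616  809.197]
```

Emit:
{"fn": "send_rows", "kwargs": {
  "deltas": [0.0, 0.005, -0.03, 0, 4, 0.0, 0.01, -0.067, 0, 9, 0.0, 0.016, -0.104, 0, 13, 0.0, 0.022, -0.141, 0, 17, 0.0, 0.028, -0.178, 0, 21]
}}

```text
t: 3.73
position: [506.7, 37.0, 160.7]
ee_rot: [[0.964, -0.265, -0.0], [-0.265, -0.964, -0.0], [-0.0, 0.0, -1.0]]
contact_force: [1.7, -0.8, -1.2]
opening: 11.4
```

```bash
python3 go.py 513 151 160 -27.5
```

```text
t 3.73 pos [506.656  36.975 160.678] head -15.37 F [ 1.668 -0.794 -1.213] open 11.4 tilt [-0. -0. -1.]
delta mm [ -24.1   -111.629    0.661] turn 12.13
```

Emit:
{"fn": "send_rows", "kwargs": {
  "deltas": [0.0, -0.008, -0.037, 0, 4, 0.0, -0.016, -0.074, 0, 8, 0.0, -0.022, -0.1, 0.0005, 11, 0.0, -0.024, -0.1115, 0.0005, 12.1, 0.0, -0.024, -0.1115, 0.0005, 12.1]
}}

```text
t: 4.15
position: [512.2, 153.1, 158.9]
ee_rot: [[0.888, -0.459, -0.002], [-0.459, -0.888, 0.0], [-0.002, 0.001, -1.0]]
contact_force: [-0.5, 0.3, -1.7]
opening: 11.5
```

Run:
```python
from h import *
from rig import manip,get_image
import pickle
s=manip.get_state();im=get_image("wrist");cv2.imwrite("pics/w4.png",im[:,:,::-1]);pickle.dump(s,open("s4.pkl","wb"))
print(s["position"],s["ee_rot"],camera_params("wrist")["mount"])
cv2.imwrite("pics/w4c.png",cv2.resize(im[70:270,220:420,::-1],None,fx=3,fy=3,interpolation=cv2.INTER_CUBIC))
im=get_image("side");cv2.imwrite("pics/s4.png",cv2.resize(im[50:200,200:360,::-1],None,fx=4,fy=4,interpolation=cv2.INTER_CUBIC))
```

```text
[512.203 153.139 158.867] [[ 0.888 -0.459 -0.002]
 [-0.459 -0.888  0.   ]
 [-0.002  0.001 -1.   ]] [[   1.      -0.      -0.       0.818]
 [   0.       0.949    0.317  -82.77 ]
 [   0.      -0.317    0.949 -142.47 ]
 [   0.       0.       0.       1.   ]]
```

View pics/w4c.png

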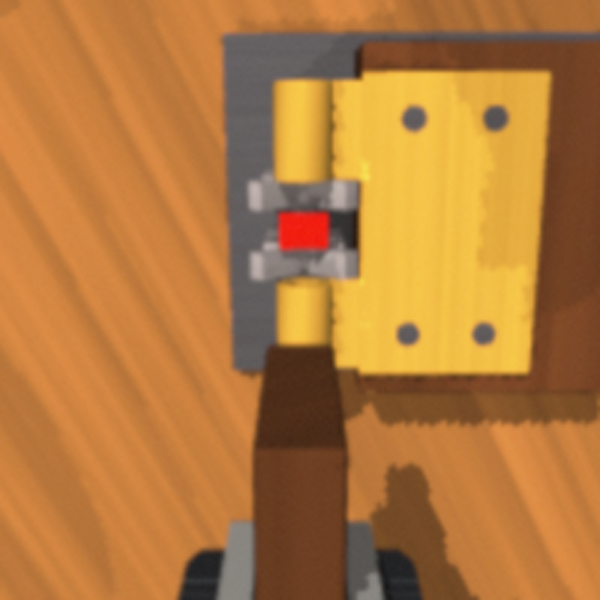

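View pics/s4.png

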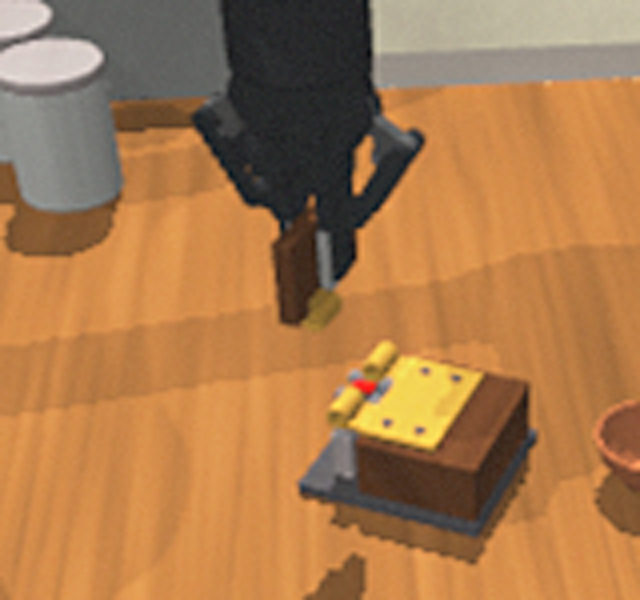

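Run:
```python
from h import *
import pickle
s=pickle.load(open("s4.pkl","rb"))
M=camera_params("wrist")["mount"]
for c,uv,z in(("gap up",(321,70+182/3),63),("gap dn",(321,70+280/3),63),("outer up",(321,70+80/3),63),("red",(220+303.5/3,146.8),55)):
    P=onz("wrist",uv,z,s);print(c,P,"tool",s["ee_rot"].T@(P-s["position"]))
I={"ee_rot":np.eye(3),"position":np.zeros(3)}
for c,uv,z in(("railtop",(320.3,219.3),-42.3),("railbot",(319.8,185.7),7.7)): print(c,onz("wrist",uv,z,I),s["position"]+s["ee_rot"]@onz("wrist",uv,z,I))
```

```text
gap up [541.581 206.486  63.   ] tool [  1.811 -60.974  95.805]
gap dn [529.554 183.146  63.   ] tool [  1.84  -34.717  95.83 ]
outer up [553.324 229.272  63.   ] tool [  1.784 -86.607  95.78 ]
red [535.342 194.041  55.   ] tool [  1.997 -47.06  103.818]
railtop [  1.014 -41.794 -42.3  ] [532.386 189.801 201.125]
railbot [  0.84  -40.501   7.7  ] [531.523 188.736 151.126]
```

Emit:
{"fn": "send_rows", "kwargs": {
  "deltas": [0.0, 0.001, -0.02, 0.0, 0, 0.0, 0.001, -0.038, 0.0, 0, 0.0, 0.001, -0.045, 0.02, 0, 0.0, 0.001, -0.045, 0.045, 0, 0.0, 0.001, -0.045, 0.056, 0]
}}

```text
t: 4.67
position: [532.9, 188.8, 100.0]
ee_rot: [[0.888, -0.46, -0.006], [-0.46, -0.888, -0.001], [-0.005, 0.004, -1.0]]
contact_force: [1.0, -0.4, -1.3]
opening: 11.3
```

```bash
cat > look.py <<'E'
import sys,pickle
from h import *
from rig import manip,get_image
k=sys.argv[1]
s=manip.get_state();im=get_image("wrist")[:,:,::-1];cv2.imwrite(f"pics/w{k}.png",im);pickle.dump(s,open(f"s{k}.pkl","wb"))
print(s["t"],s["position"],s["ee_rot"],s["contact_force"],camera_params("wrist")["mount"][:3,3])
a=cv2.resize(im[70:270,230:410],None,fx=3,fy=3,interpolation=cv2.INTER_CUBIC)
cv2.imwrite(f"pics/w{k}c.png",a)
im=get_image("side")[:,:,::-1];cv2.imwrite(f"pics/s{k}.png",im);cv2.imwrite(f"pics/s{k}c.png",cv2.resize(im[90:190,250:350],None,fx=6,fy=6,interpolation=cv2.INTER_CUBIC))
E
python3 look.py 5
```

```text
4.6667 [532.868 188.817 100.038] [[ 0.888 -0.46  -0.006]
 [-0.46  -0.888 -0.001]
 [-0.005  0.004 -1.   ]] [ 1.048 -0.413 -1.306] [   0.815  -82.772 -142.48 ]
```

View pics/w5c.png

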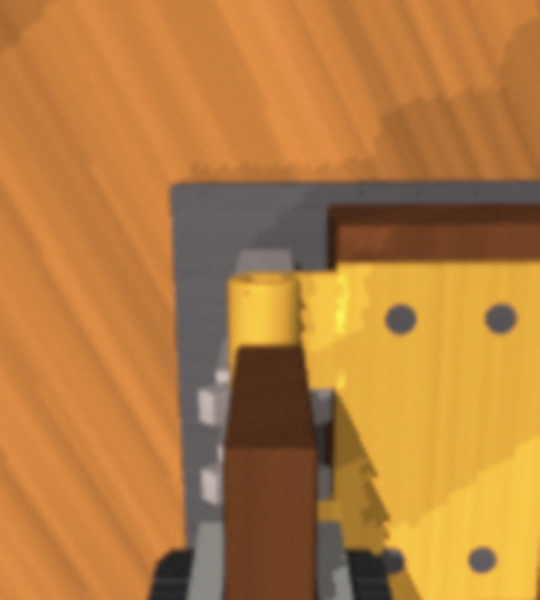

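View pics/s5c.png

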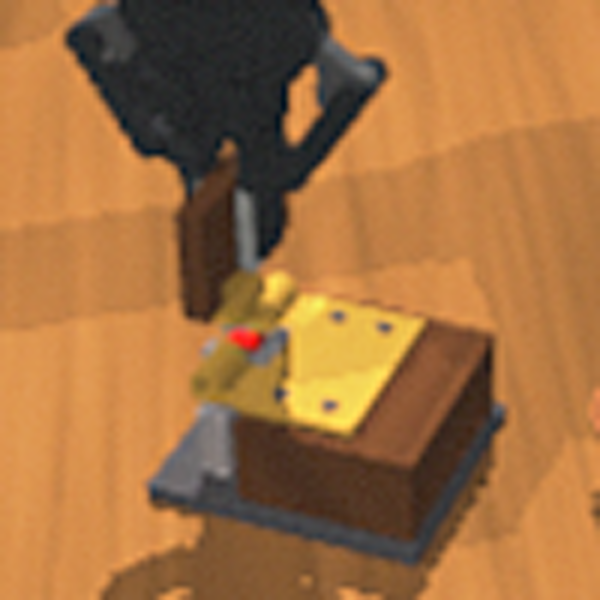

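Run:
```python
from h import *
im=cv2.imread("pics/w5.png")
cv2.imwrite("pics/w5d.png",cv2.resize(im[148:200,290:350],None,fx=10,fy=10,interpolation=cv2.INTER_CUBIC))
im=cv2.imread("pics/s5.png")
cv2.imwrite("pics/s5d.png",cv2.resize(im[112:162,275:325],None,fx=11,fy=11,interpolation=cv2.INTER_CUBIC))
```

```text
(no output)
```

View pics/w5d.png

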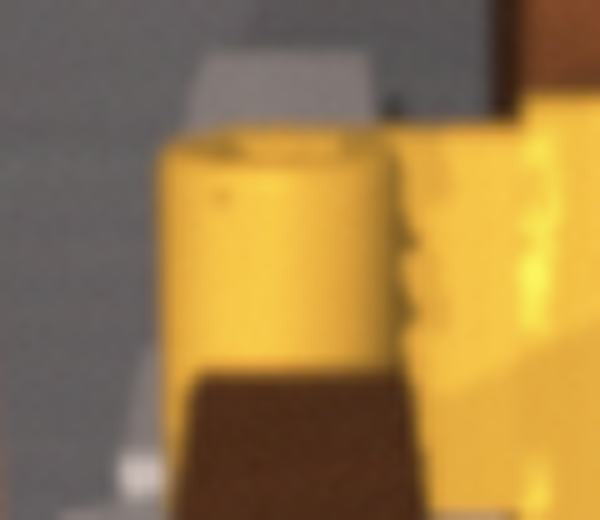

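View pics/s5d.png

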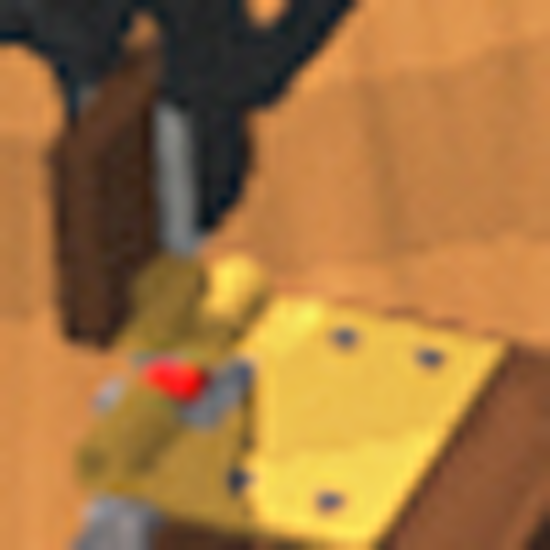

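Emit:
{"fn": "send_rows", "kwargs": {
  "deltas": [0.0, -0.001, -0.0005, 0.002, 0, 0.0, -0.001, -0.0005, 0.002, 0, 0.0, -0.001, -0.0005, 0.002, 0, 0.0, -0.001, -0.0005, 0.002, 0, 0.0, -0.001, -0.0005, 0.002, 0]
}}

```text
t: 5.18
position: [532.6, 189.7, 99.8]
ee_rot: [[0.887, -0.461, -0.005], [-0.461, -0.887, -0.001], [-0.004, 0.004, -1.0]]
contact_force: [-0.3, -0.6, -1.4]
opening: 11.2
```

```bash
python3 look.py 6
python3 - <<'E'
from h import *
im=cv2.imread("pics/w6.png")
cv2.imwrite("pics/w6d.png",cv2.resize(im[148:228,285:355],None,fx=7.5,fy=7.5,interpolation=cv2.INTER_CUBIC))
E
```

```text
5.1833 [532.565 189.694  99.821] [[ 0.887 -0.461 -0.005]
 [-0.461 -0.887 -0.001]
 [-0.004  0.004 -1.   ]] [-0.283 -0.646 -1.406] [   0.815  -82.772 -142.475]
```

View pics/w6d.png

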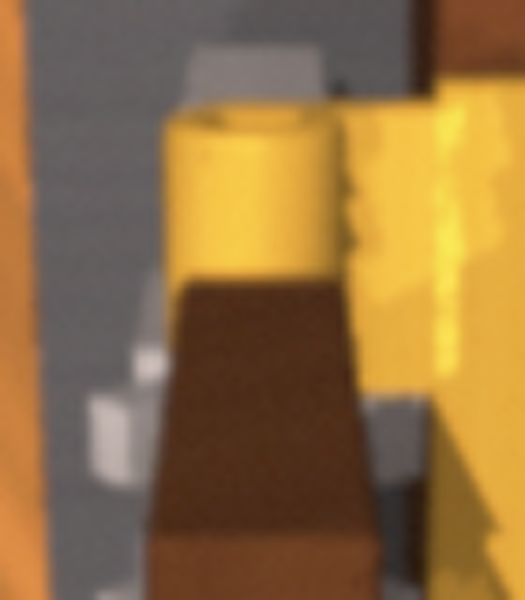

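Run:
```python
from h import *
import pickle
s=pickle.load(open("s6.pkl","rb"))
for c,uv,z in(("knuck outer",(318.7,165.3),63),("rail bot",(320.1,185.6),92.2),("rail top",(320,148+532/7.5),142.2)):
    P=onz("wrist",uv,z,s);print(c,P,"tool",s["ee_rot"].T@(P-s["position"]))
# side view: predicted px of rail -y end bottom & fixed knuckle
```

```text
knuck outer [553.448 229.88   63.   ] tool [  0.166 -45.419  36.658]
rail bot [552.133 225.272  92.2  ] tool [  0.997 -40.62    7.472]
rail top [552.974 226.629 142.2  ] tool [  0.902 -42.033 -42.534]
```

View pics/s6c.png

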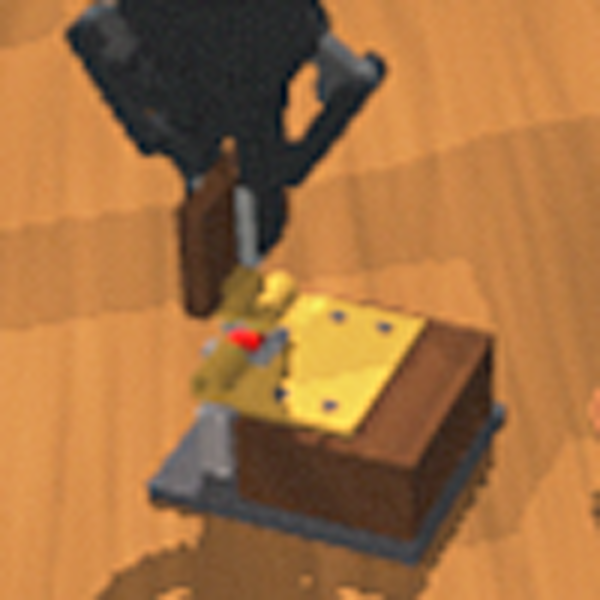

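Run:
```python
from h import *
im=cv2.imread("pics/s6.png")
cv2.imwrite("pics/s6d.png",cv2.resize(im[110:162,272:324],None,fx=14,fy=11.5,interpolation=cv2.INTER_LANCZOS4))
im=cv2.imread("pics/s0.png") if 0 else cv2.imread("pics/side0.png")
cv2.imwrite("pics/s0d.png",cv2.resize(im[110:162,272:324],None,fx=14,fy=11.5,interpolation=cv2.INTER_LANCZOS4))
```

```text
(no output)
```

View pics/s6d.png

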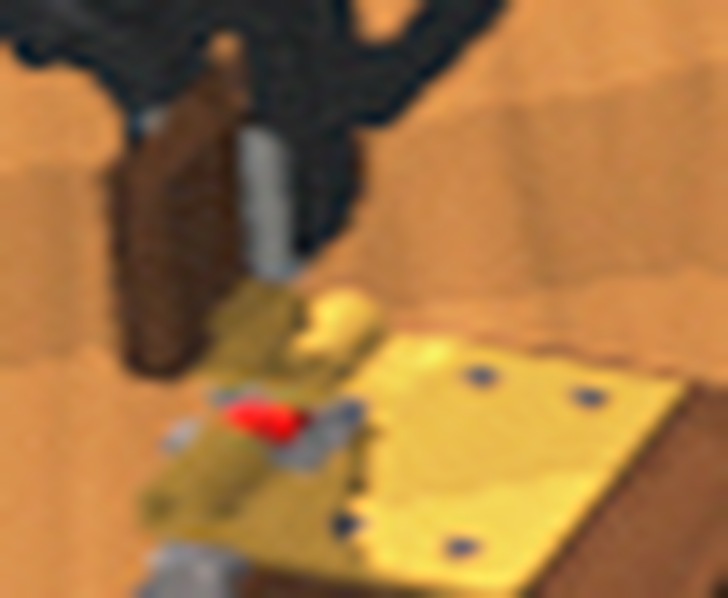

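View pics/s0d.png

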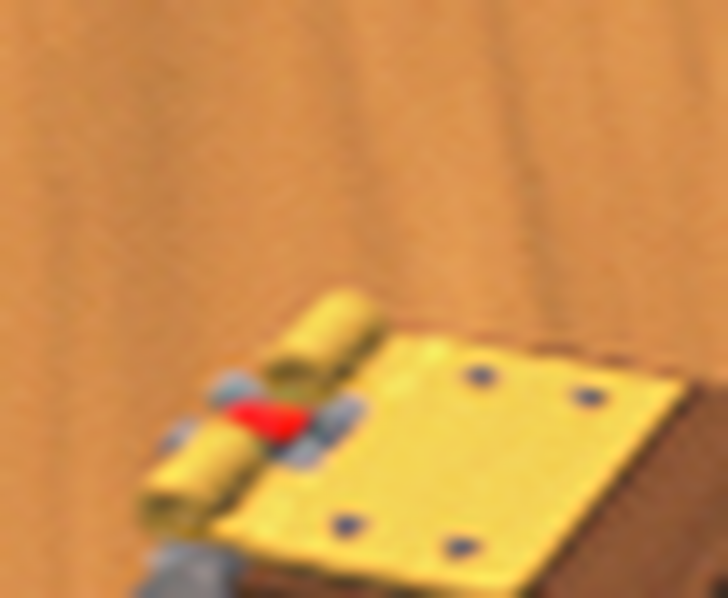

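Run:
```python
from h import *
import pickle
s=pickle.load(open("s6.pkl","rb"));R=s["ee_rot"];p=s["position"]
for c,uv,z in(("rail -y end bot",(283.4,142.4),92.2),("fix dn outer",(284.1,154.3),55),("fix up inner",(293.1,142.2),55)):
    P=onz("side",uv,z);print(c,P,"tool",R.T@(P-p))
for y in(40,0,-40):
  print(y,[ (proj("side",p+R@np.array([x,y-1,7.6]))-[272,110])*[14,11.5] for x in(-6,6)], (proj("side",p+R@np.array([0,y*.3-1,20.7]))-[272,110])*[14,11.5])
```

```text
rail -y end bot [515.323 156.864  92.2  ] tool [-0.133 37.055  7.753]
fix dn outer [514.514 158.922  55.   ] tool [-1.64  35.469 44.955]
fix up inner [539.162 209.022  55.   ] tool [ -2.862 -20.353  44.761]
40 [array([124.08 , 370.901]), array([186.599, 383.259])] [229.344 358.155]
0 [array([223.857, 272.63 ]), array([284.886, 284.268])] [258.12  329.016]
-40 [array([317.919, 179.984]), array([377.524, 190.961])] [286.394 300.384]
```

Emit:
{"fn": "send_rows", "kwargs": {
  "deltas": [0.0, -0.001, -0.0035, 0.0, 0, 0.0, -0.001, -0.0035, 0.0, 0, 0.0, -0.001, -0.0035, 0.003, 0, 0.0, -0.001, -0.0035, 0.006, 0, 0.0, -0.001, -0.0035, 0.006, 0]
}}

```text
t: 5.7
position: [532.7, 193.3, 92.7]
ee_rot: [[0.887, -0.461, -0.007], [-0.461, -0.887, -0.001], [-0.006, 0.005, -1.0]]
contact_force: [-0.2, 0.1, -1.9]
opening: 11.0
```

```bash
python3 look.py 7
python3 - <<'E'
from h import *
im=cv2.imread("pics/w7.png")
cv2.imwrite("pics/w7d.png",cv2.resize(im[148:228,285:355],None,fx=7.5,fy=7.5,interpolation=cv2.INTER_CUBIC))
im=cv2.imread("pics/s7.png")
cv2.imwrite("pics/s7d.png",cv2.resize(im[110:162,272:324],None,fx=14,fy=11.5,interpolation=cv2.INTER_LANCZOS4))
E
```

```text
5.7 [532.706 193.257  92.684] [[ 0.887 -0.461 -0.007]
 [-0.461 -0.887 -0.001]
 [-0.006  0.005 -1.   ]] [-0.18   0.074 -1.873] [   0.815  -82.772 -142.477]
```

View pics/w7d.png

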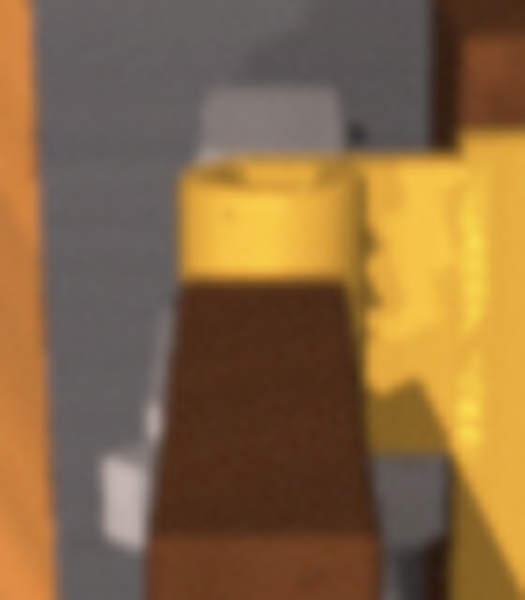

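View pics/s7d.png

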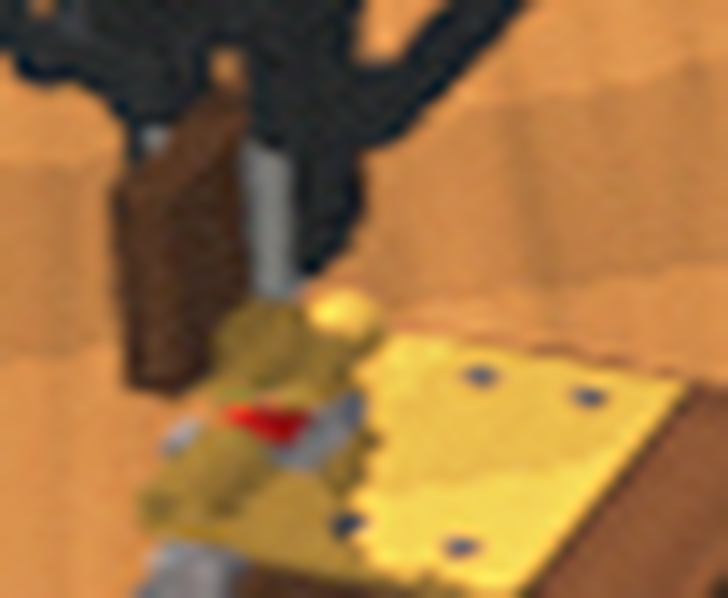

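Run:
```python
from h import *
import pickle
s=pickle.load(open("s7.pkl","rb"));R=s["ee_rot"];p=s["position"];zb=p[2]-7.65
for c,uv,z in(("knuck outer",(321.3,172.4),63),("rail bot",(320.1,185.6),zb),("rail top",(320,148+532/7.5),zb+50)):
    P=onz("wrist",uv,z,s);print(c,P,"tool",R.T@(P-p))
for c,uv,z in(("rail -y end bot",(272+162/14,110+384/11.5),zb),("fix dn outer",(284.1,154.3),55),("fix up inner",(293.1,142.2),55)):
    P=onz("side",uv,z);print(c,P,"tool",R.T@(P-p))
im=cv2.imread("pics/s7.png")
cv2.imwrite("pics/s7e.png",cv2.resize(im[130:160,278:308],None,fx=20,fy=20,interpolation=cv2.INTER_CUBIC))
```

```text
knuck outer [553.67 230.23  63.  ] tool [  1.739 -42.612  29.477]
rail bot [552.257 228.84   85.034] tool [  0.997 -40.624   7.456]
rail top [553.189 230.213 135.034] tool [  0.902 -42.04  -42.552]
rail -y end bot [515.39  162.972  85.034] tool [-1.368 34.822  7.82 ]
fix dn outer [514.514 158.922  55.   ] tool [-0.105 38.68  37.866]
fix up inner [539.162 209.022  55.   ] tool [ -1.317 -17.141  37.613]
```

View pics/s7e.png

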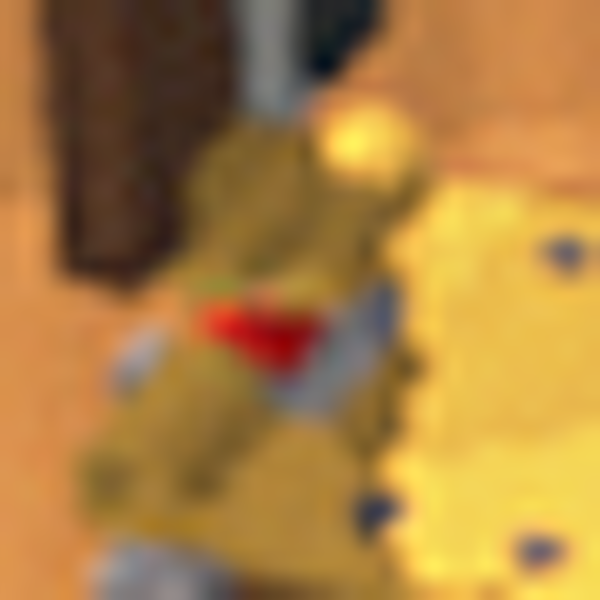

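Emit:
{"fn": "send_rows", "kwargs": {
  "deltas": [0.0, 0.0007, -0.0018, 0.0, 0, 0.0, 0.0007, -0.0018, 0.0, 0, 0.0, 0.0007, -0.0018, 0.001, 0, 0.0, 0.0007, -0.0018, 0.002, 0, 0.0, 0.0007, -0.0018, 0.003, 0]
}}

```text
t: 6.22
position: [534.4, 194.5, 90.1]
ee_rot: [[0.887, -0.461, -0.006], [-0.461, -0.887, -0.001], [-0.005, 0.004, -1.0]]
contact_force: [0.3, -0.9, -1.0]
opening: 11.0
```

```bash
python3 look.py 8
python3 - <<'E'
from h import *
im=cv2.imread("pics/w8.png")
cv2.imwrite("pics/w8d.png",cv2.resize(im[148:228,285:355],None,fx=7.5,fy=7.5,interpolation=cv2.INTER_CUBIC))
im=cv2.imread("pics/s8.png")
cv2.imwrite("pics/s8e.png",cv2.resize(im[130:160,278:308],None,fx=20,fy=20,interpolation=cv2.INTER_CUBIC))
E
```

```text
6.2167 [534.42  194.499  90.14 ] [[ 0.887 -0.461 -0.006]
 [-0.461 -0.887 -0.001]
 [-0.005  0.004 -1.   ]] [ 0.331 -0.929 -1.032] [   0.815  -82.772 -142.477]
```

View pics/w8d.png

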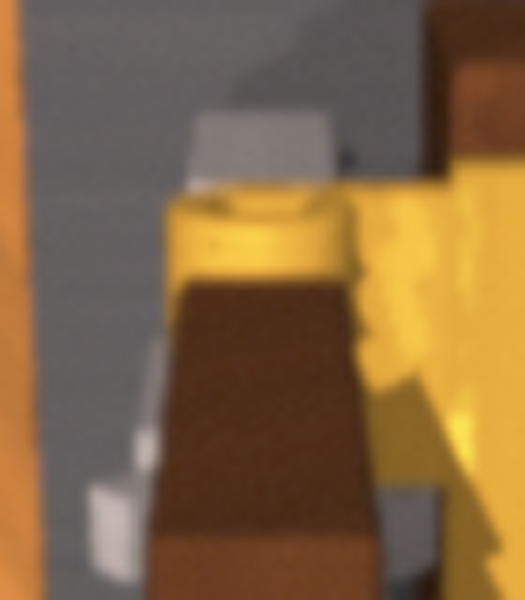

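View pics/s8e.png

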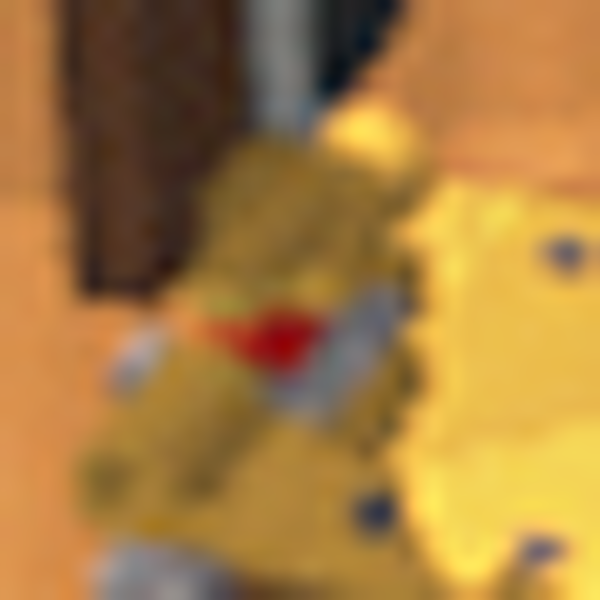

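Run:
```python
from h import *
import pickle
s=pickle.load(open("s8.pkl","rb"));R=s["ee_rot"];p=s["position"];zb=p[2]-7.65
for c,uv,z in(("knuck outer",(320,176.3),63),("rail bot",(320.1,185.6),zb)):
    P=onz("wrist",uv,z,s);print(c,P,"tool",R.T@(P-p))
for c,uv,z in(("rail -y end bot",(278+120/20,130+296/20),zb),("fix dn outer",(284.1,154.3),55),("fix up inner",(293.1,142.2),55)):
    P=onz("side",uv,z);print(c,P,"tool",R.T@(P-p))
```

```text
knuck outer [553.922 230.265  63.   ] tool [  0.961 -40.841  26.965]
rail bot [553.978 230.076  82.49 ] tool [  0.997 -40.619   7.475]
rail -y end bot [516.2   160.556  82.49 ] tool [-0.484 38.488  7.813]
fix dn outer [514.514 158.922  55.   ] tool [-1.086 40.601 35.316]
fix up inner [539.162 209.022  55.   ] tool [ -2.305 -15.22   35.089]
```

Both views now put the remaining error along the axis within about 1 mm, so I'm descending carefully while watching the force.

Emit:
{"fn": "send_rows", "kwargs": {
  "deltas": [0.0, 0, -0.0002, 0.001, 0, 0.0, 0, -0.0002, 0.002, 0, 0.0, 0, -0.0002, 0.003, 0, 0.0, 0, -0.0002, 0.004, 0, 0.0, 0, -0.0002, 0.004, 0]
}}

```text
t: 6.73
position: [534.3, 194.6, 85.8]
ee_rot: [[0.887, -0.461, -0.007], [-0.461, -0.887, -0.001], [-0.006, 0.005, -1.0]]
contact_force: [-0.4, 0.2, -0.7]
opening: 11.1
```

```bash
python3 go.py 534.4 194.5 75.7 -27.5
```

```text
t 6.73 pos [534.257 194.638  85.77 ] head -27.45 F [-0.434  0.182 -0.737] open 11.1 tilt [-0.007 -0.001 -1.   ]
delta mm [ 0.249  0.01  10.069] turn 0.05
```

Emit:
{"fn": "send_rows", "kwargs": {
  "deltas": [0.0, 0, 0, 0.001, 0, 0.0, 0, 0, 0.002, 0, 0.0, 0, 0, 0.003, 0, 0.0, 0, 0, 0.004, 0, 0.0, 0, 0, 0.005, 0]
}}

```text
t: 7.15
position: [534.4, 194.7, 81.1]
ee_rot: [[0.887, -0.461, -0.007], [-0.461, -0.887, -0.001], [-0.005, 0.004, -1.0]]
contact_force: [0.0, 0.5, 4.0]
opening: 11.4
```

```bash
python3 go.py 534.4 194.5 75.7 -27.5;python3 look.py 9
python3 - <<'E'
from h import *
im=cv2.imread("pics/w9.png")
cv2.imwrite("pics/w9d.png",cv2.resize(im[148:228,285:355],None,fx=7.5,fy=7.5,interpolation=cv2.INTER_CUBIC))
im=cv2.imread("pics/s9.png")
cv2.imwrite("pics/s9e.png",cv2.resize(im[130:160,278:308],None,fx=20,fy=20,interpolation=cv2.INTER_CUBIC))
E
```

```text
t 7.15 pos [534.371 194.671  81.075] head -27.44 F [0.002 0.512 4.048] open 11.4 tilt [-0.007 -0.001 -1.   ]
delta mm [0.133 0.116 5.375] turn 0.06
7.15 [534.371 194.671  81.075] [[ 0.887 -0.461 -0.007]
 [-0.461 -0.887 -0.001]
 [-0.005  0.004 -1.   ]] [0.002 0.512 4.048] [   0.815  -82.772 -142.477]
```

View pics/w9d.png

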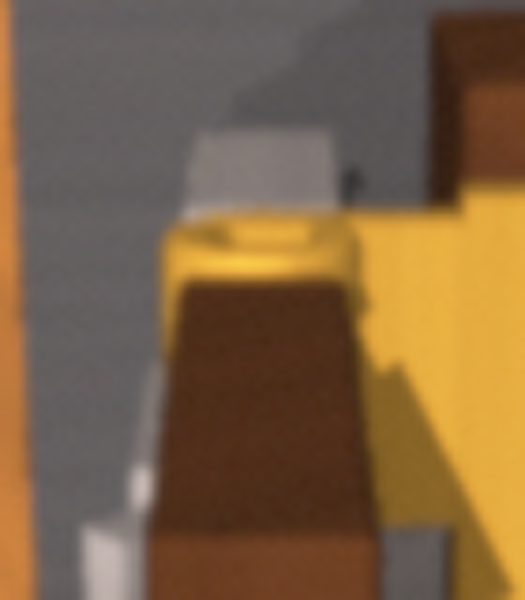

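View pics/s9e.png

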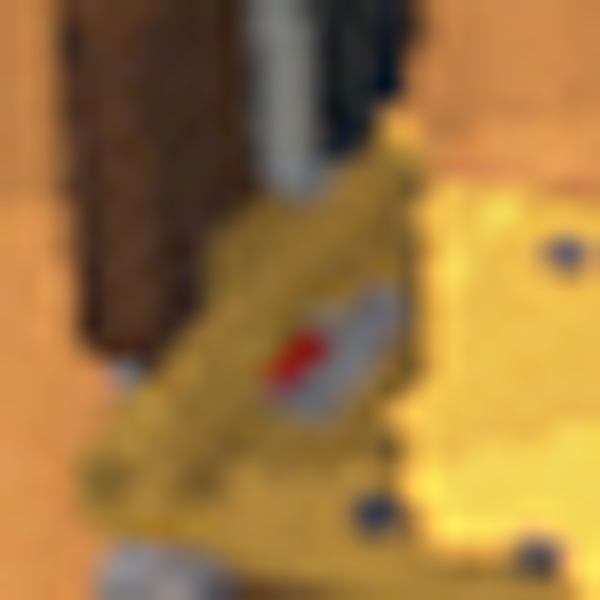

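Emit:
{"fn": "send_rows", "kwargs": {
  "deltas": [0.0, 0, 0, 0.001, 0, 0.0, 0, 0, 0.002, 0, 0.0, 0, 0, 0.003, 0, 0.0, 0, 0, 0.004, 0, 0.0, 0, 0, 0.0045, 0]
}}

```text
t: 7.67
position: [534.4, 194.7, 76.5]
ee_rot: [[0.887, -0.461, -0.007], [-0.461, -0.887, -0.001], [-0.005, 0.004, -1.0]]
contact_force: [-1.6, -0.1, 6.1]
opening: 11.2
```

```bash
python3 go.py 534.4 194.5 75.7 -27.5;python3 - <<'E'
from h import *
import pickle
s=pickle.load(open("s9.pkl","rb"));R=s["ee_rot"];p=s["position"];zb=p[2]-7.65
for c,uv,z in(("knuck outer",(319.5,180.8),63),("rail bot",(320.1,185.6),zb)):
    P=onz("wrist",uv,z,s);print(c,P,"tool",R.T@(P-p))
E
```

```text
t 7.67 pos [534.385 194.664  76.464] head -27.45 F [-1.614 -0.137  6.134] open 11.2 tilt [-0.007 -0.001 -1.   ]
delta mm [0.093 0.136 0.764] turn 0.05
knuck outer [553.507 230.268  63.   ] tool [  0.672 -40.488  17.896]
rail bot [553.926 230.25   73.425] tool [  0.997 -40.62    7.469]
```

Emit:
{"fn": "send_rows", "kwargs": {
  "deltas": [0.0, 0, 0, 0.0003, 0, 0.0, 0, 0, 0.0006, 0, 0.0, 0, 0, 0.0009, 0, 0.0, 0, 0, 0.0012, 0, 0.0, 0, 0, 0.0012, 0],
  "newtons": 100
}}

```text
t: 8.08
position: [534.6, 194.7, 75.7]
ee_rot: [[0.887, -0.461, -0.006], [-0.461, -0.887, -0.001], [-0.005, 0.004, -1.0]]
contact_force: [-3.0, -0.7, 8.3]
opening: 11.0
```

```bash
python3 go.py 534.4 194.5 75.7 -27.5
```

```text
t 8.08 pos [534.552 194.676  75.73 ] head -27.44 F [-3.046 -0.687  8.291] open 11.0 tilt [-0.006 -0.001 -1.   ]
delta mm [-0.054  0.226  0.031] turn 0.06
```

Emit:
{"fn": "send_rows", "kwargs": {
  "deltas": [0.0, -0.0003, 0, 0.0004, 0, 0.0, -0.0003, 0, 0.0008, 0, 0.0, -0.0003, 0, 0.001, 0, 0.0, -0.0003, 0, 0.001, 0, 0.0, -0.0003, 0, 0.001, 0]
}}

```text
t: 8.5
position: [534.6, 194.7, 75.6]
ee_rot: [[0.888, -0.461, -0.005], [-0.461, -0.888, -0.002], [-0.004, 0.004, -1.0]]
contact_force: [-3.1, -1.4, 11.5]
opening: 11.1
```

```bash
python3 go.py 534.4 194.5 75.7 -27.5
```

```text
t 8.5 pos [534.592 194.715  75.631] head -27.44 F [-3.09  -1.374 11.519] open 11.1 tilt [-0.005 -0.002 -1.   ]
delta mm [-0.071  0.279 -0.068] turn 0.06
```

Emit:
{"fn": "send_rows", "kwargs": {
  "deltas": [0.0, -0.0006, 0, 0.0005, 0, 0.0, -0.0008, 0, 0.001, 0, 0.0, -0.0008, 0, 0.0015, 0, 0.0, -0.0008, 0, 0.0015, 0, 0.0, -0.0008, 0, 0.0015, 0]
}}

```text
t: 8.92
position: [534.6, 194.8, 75.6]
ee_rot: [[0.888, -0.461, -0.003], [-0.461, -0.888, -0.002], [-0.002, 0.003, -1.0]]
contact_force: [-4.1, -3.8, 15.0]
opening: 10.8
```

```bash
python3 go.py 534.4 194.5 75.7 -27.5; python3 look.py 10
python3 - <<'E'
from h import *
im=cv2.imread("pics/w10.png")
cv2.imwrite("pics/w10d.png",cv2.resize(im[148:228,285:355],None,fx=7.5,fy=7.5,interpolation=cv2.INTER_CUBIC))
im=cv2.imread("pics/s10.png")
cv2.imwrite("pics/s10e.png",cv2.resize(im[130:160,278:308],None,fx=20,fy=20,interpolation=cv2.INTER_CUBIC))
E
```

```text
t 8.92 pos [534.562 194.793  75.561] head -27.43 F [-4.059 -3.827 14.982] open 10.8 tilt [-0.003 -0.002 -1.   ]
delta mm [-0.009  0.335 -0.138] turn 0.07
8.9167 [534.562 194.793  75.561] [[ 0.888 -0.461 -0.003]
 [-0.461 -0.888 -0.002]
 [-0.002  0.003 -1.   ]] [-4.059 -3.827 14.982] [   0.815  -82.772 -142.472]
```

View pics/w10d.png

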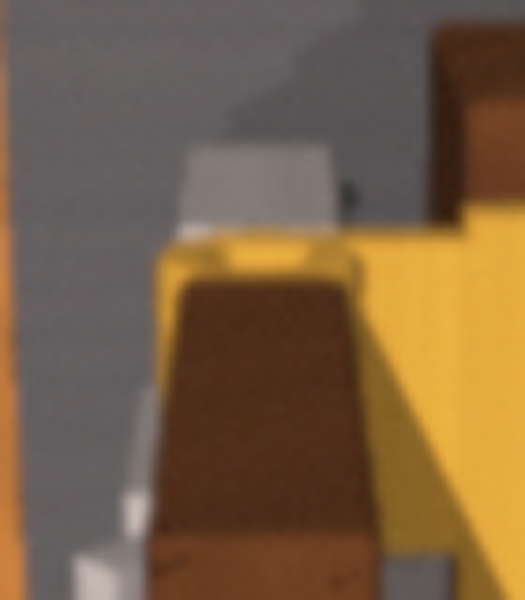

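View pics/s10e.png

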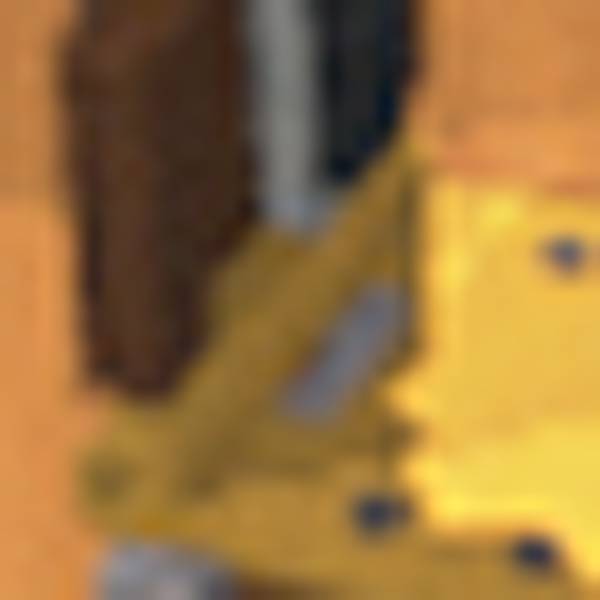

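Seated by height (75.6 against a predicted 75.7), but a side force remains. I'll ease it sideways to check whether the knuckle settles deeper in the V.

Emit:
{"fn": "send_rows", "kwargs": {
  "deltas": [0.0, -0.0008, 0.0003, 0.0005, 0, 0.0, -0.0014, 0.0003, 0.001, 0, 0.0, -0.0014, 0.0003, 0.0015, 0, 0.0, -0.0014, 0.0003, 0.0015, 0, 0.0, -0.0014, 0.0003, 0.0015, 0]
}}

```text
t: 9.43
position: [534.4, 194.9, 75.6]
ee_rot: [[0.888, -0.461, 0.001], [-0.461, -0.888, -0.002], [0.002, 0.002, -1.0]]
contact_force: [-1.8, -3.0, 14.6]
opening: 10.8
```

```bash
python3 go.py 534.4 194.5 75.7 -27.5; python3 -c "
from rig import manip
s=manip.get_state();print(s['ee_rot'].T@s['contact_force'],s['ft_torque'])"
```

```text
t 9.43 pos [534.384 194.852  75.638] head -27.42 F [-1.828 -2.951 14.555] open 10.8 tilt [ 0.001 -0.002 -1.   ]
delta mm [ 0.176  0.305 -0.061] turn 0.08
[ -0.24087555   3.48926238 -14.54907449] [-0.62915032  0.34028363  0.00794201]
```

Emit:
{"fn": "send_rows", "kwargs": {
  "deltas": [0.0, 0, 0.0004, 0.0015, 0, 0.0, 0, 0.0004, 0.0015, 0, 0.0, 0, 0.0004, 0.0015, 0, 0.0, 0, 0.0004, 0.0015, 0, 0.0, 0, 0.0004, 0.0015, 0]
}}

```text
t: 9.85
position: [534.5, 194.7, 75.5]
ee_rot: [[0.888, -0.46, 0.002], [-0.46, -0.888, -0.002], [0.003, 0.001, -1.0]]
contact_force: [-5.0, -1.0, 15.7]
opening: 10.7
```

```bash
python3 go.py 534.4 194.5 75.7 -27.5; python3 -c "
from rig import manip
s=manip.get_state();print(s['ee_rot'].T@s['contact_force'],s['ft_torque'])"
```

```text
t 9.85 pos [534.543 194.679  75.517] head -27.41 F [-5.028 -0.953 15.736] open 10.7 tilt [ 0.002 -0.002 -1.   ]
delta mm [-0.044  0.224 -0.183] turn 0.09
[ -3.98331617   3.17760395 -15.74361185] [-0.08283784  0.97427321  0.0537027 ]
```

Emit:
{"fn": "send_rows", "kwargs": {
  "deltas": [0.0, -0.0009, 0.0005, 0.0015, 0, 0.0, -0.0009, 0.0005, 0.0015, 0, 0.0, -0.0009, 0.0005, 0.0015, 0, 0.0, -0.0009, 0.0005, 0.0015, 0, 0.0, -0.0009, 0.0005, 0.0015, 0]
}}

```text
t: 10.27
position: [534.4, 194.7, 75.5]
ee_rot: [[0.888, -0.46, 0.005], [-0.46, -0.888, -0.002], [0.005, -0.0, -1.0]]
contact_force: [-2.5, -1.7, 15.2]
opening: 11.4
```

```bash
python3 go.py 534.4 194.5 75.7 -27.5; python3 -c "
from rig import manip
s=manip.get_state();print(s['ee_rot'].T@s['contact_force'],s['ft_torque'])"; python3 look.py 11
python3 - <<'E'
from h import *
im=cv2.imread("pics/w11.png")
cv2.imwrite("pics/w11d.png",cv2.resize(im[148:228,285:355],None,fx=7.5,fy=7.5,interpolation=cv2.INTER_CUBIC))
im=cv2.imread("pics/s11.png")
cv2.imwrite("pics/s11e.png",cv2.resize(im[130:160,278:308],None,fx=20,fy=20,interpolation=cv2.INTER_CUBIC))
E
```

```text
t 10.27 pos [534.37  194.694  75.5  ] head -27.41 F [-2.496 -1.711 15.183] open 11.4 tilt [ 0.005 -0.002 -1.   ]
delta mm [ 0.117  0.159 -0.199] turn 0.09
[ -1.35360305   2.66159215 -15.19131665] [-0.25281109  0.63240716 -0.02212712]
10.2667 [534.37  194.694  75.5  ] [[ 0.888 -0.46   0.005]
 [-0.46  -0.888 -0.002]
 [ 0.005 -0.    -1.   ]] [-2.496 -1.711 15.183] [   0.815  -82.771 -142.462]
```

View pics/w11d.png

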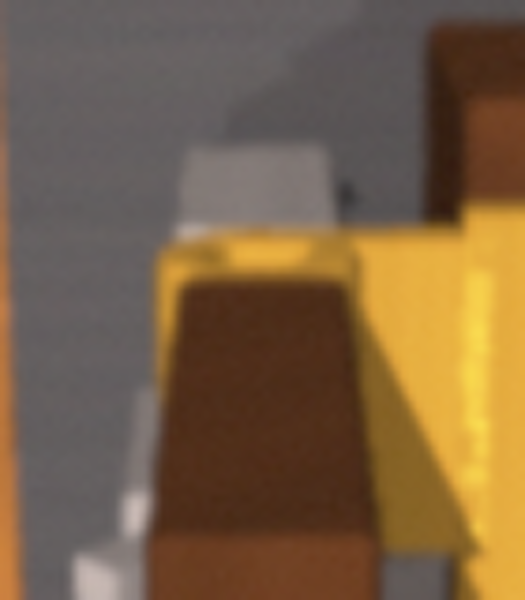

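View pics/s11e.png

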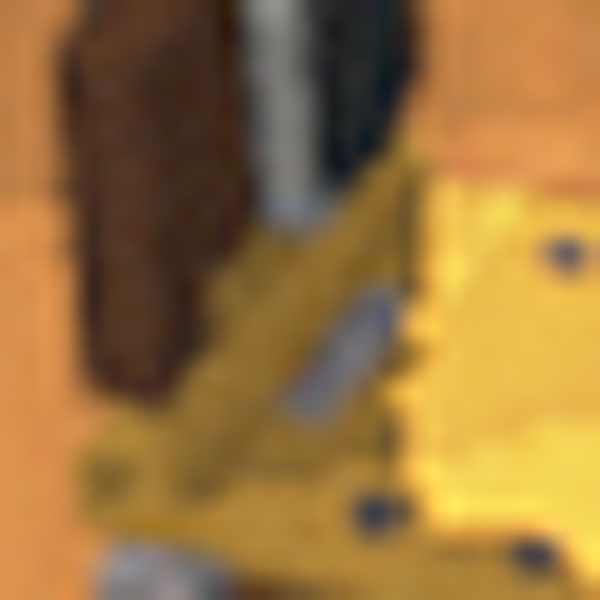

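The loose and fixed knuckles now form one straight band. The arm holds its target during camera calls, so I'll use those for the steady hold and log pose and force.

Run:
```python
from h import *
from rig import manip,get_image
for i in range(54):
    im=get_image("side")
    if i%9==0:
        s=manip.get_state();print(round(s["t"],2),s["position"],s["ee_rot"].T@s["contact_force"],s["ee_rot"][:,2],round(s["opening"],1))
cv2.imwrite("pics/s12e.png",cv2.resize(im[125:165,273:323,::-1],None,fx=14,fy=14,interpolation=cv2.INTER_CUBIC))
im=get_image("wrist");cv2.imwrite("pics/w12.png",im[:,:,::-1])
```

```text
10.42 [534.393 194.702  75.518] [ -2.553   0.91  -14.782] [ 0.005 -0.002 -1.   ] 10.7
10.87 [534.369 194.721  75.524] [ -3.112   2.129 -15.179] [ 0.005 -0.002 -1.   ] 10.7
11.32 [534.393 194.699  75.529] [ -1.78    1.468 -15.123] [ 0.005 -0.002 -1.   ] 10.7
11.77 [534.396 194.686  75.525] [ -2.806   1.955 -14.839] [ 0.005 -0.002 -1.   ] 10.8
12.22 [534.374 194.702  75.521] [ -2.489   1.86  -15.826] [ 0.005 -0.002 -1.   ] 11.1
12.67 [534.381 194.705  75.528] [ -1.44    2.057 -16.029] [ 0.005 -0.002 -1.   ] 10.9
```

View pics/s12e.png

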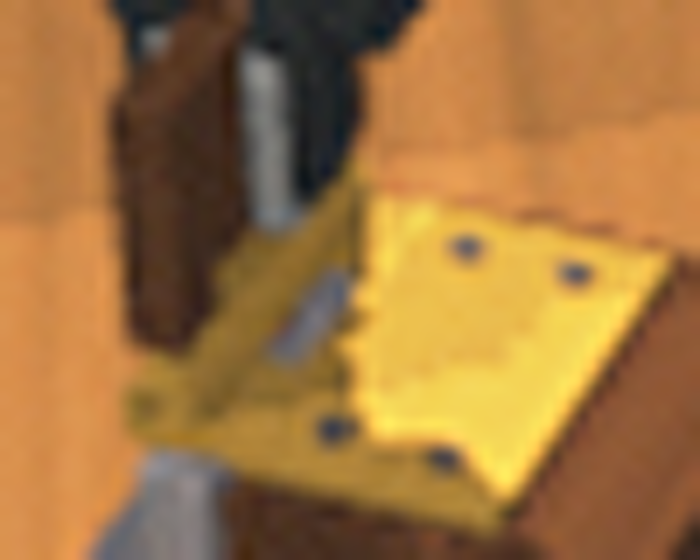

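View pics/w12.png

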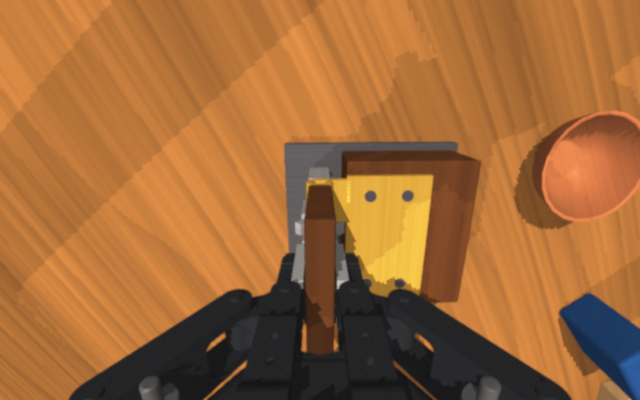

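Run:
```python
from rig import hand_in,manip
print(hand_in()); s=manip.get_state();print(s["t"],s["position"],s["contact_force"])
```

```text
the job is handed in; nothing more can be done
None
the job is handed in; nothing more can be done
```

The rail is home in the V saddle, still gripped and pressed down, and the job is handed in. I picked it by its 80 mm length and its place in the rack; the two shorter rails lie loose on the bench.

**Hold:** It stayed steady for about 2.4 s under about 15 N, which is more than the 7 N plunger. The TCP moved by less than 0.1 mm, at z 75.5 mm against the 75.7 mm I predicted for home. The arm was at about 12.8 s of the 43 s limit.

**Last checks:**
- **Bottomed out:** Pressing harder lowered it no further. The side force was only about 2–3 N, so the knuckle rests on both flanks of the V.
- **Lined up:** In the side view the loose and fixed knuckles form one straight band. In the wrist view the board end is within about 0.5 mm of where it should be along the hinge axis.
- **Other objects:** No move came near the bowl, the clock or the pin stand. I did not measure their positions again afterwards.

**What disagreed:**
- **Cameras:** The cameras differed by up to 3–4 mm on where the jig is, and the wrist camera's reported mount shifted by up to 1.7 mm. I aligned using the rail and jig together in single wrist images.
- **Tilt:** The tool is tilted about 0.3°.
- **Plunger:** I could not see its travel directly. That it is fully down rests on the height, the force and the pictures.

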